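# Hang a lopsided weight hanger on a strain-gauge beam

### The arm

A 6-joint arm with a two-finger parallel gripper is mounted at the origin on the work surface. World frame = base frame: x ahead of the robot, y to its left, z up, the work surface at z = 0. Lengths are in m, angles in rad, forces in N, time in s.
With the tool pointing down it reaches from about 0.3 to 0.775 m from the base axis. Payload 14.6 kg.
Tool frame: the origin (TCP) lies at the very end of the fingers, on their centre line; the grasp point (between the pads) lies 19 mm behind it; z points along the fingers, y is the line along which they close (so a half turn about z gives the same grasp; the last joint's range is limited). The gripper opens to 85 mm and grips with 20 to 120 N. Pads are 22 mm wide; open, the fingers measure 114 mm over their backs; the gripper's body (76 mm by 85 mm) begins 54 mm behind the grasp point. The pads swing forward as they close: fully open they stand 13 mm farther back than shut.
Start: joints at [1.058, 0.3, 1.521, -0, 1.321, -0.067], TCP at [0.237, 0.496, 0.202] pointing down, gripper open.
Joint ranges: [-3.03, 3.03], [-0.79, 2.21], [0.23, 2.52], [-1.04, 4.18], [0, 3.07], [-2.55, 2.55]. Speed limits (rad/s): [2.22, 2.22, 2.57, 3.14, 3.14, 3.14].

### API

Orientations are given as a unit quaternion [w, x, y, z].
In Python, from cell import r, cams, finder gives the robot as it stands. The module is installed in compiled form; this text tells all that it offers.
- The arm moves only by the tool arm_command, never from a script. Its argument "increments" is text: rows parted by semicolons, each of 5 numbers parted by spaces: the closure, from -1 (fully open) to 1 (shut), then the shift along the world's x, y, z in mm, then the turn about the world's z in rad. In form: claw dx dy dz roll; .... A call has 1 to 5 rows; each row is the pose to reach, as a shift and turn from the pose commanded when the call began; what a row does not reach only later rows make up. A row lasts 1/10 s, in which the tool goes at most 50 mm and 8.59 degrees, less where a joint would pass 70% of its speed; a pose out of reach is approached as far as the arm can. A call with a gripper value outside its range is refused whole. The fingers move at their own pace and stop on an object; "newtons" is the grip in N (left out, the last holds). Time passes only in rows, so rows that repeat a pose let the fingers close. It gives the time, the measured TCP pose, the force and the opening at its end, in the units of the state.
- r.state(): the state, without advancing time (a new reading comes with each control period).
- cams.get_image(name): name is "side" or "top" or "wrist"; returns a dict with "color" (420x560x3 uint8, red, green, blue), "z_map" (420x560 float32, m along the optical axis (not along the pixel's ray), 0 where there is no reading), "intrinsics" (3x3 intrinsics, pixels), "extrinsics" (4x4, takes a point from world to camera coordinates); the wrist camera has in their place "mount" (4x4, takes a point from camera to tool coordinates, whose origin is the TCP and whose axes are the flange's). Camera axes: x right, y up, looking along -z (the intrinsics and any distortion apply to the point x, -y, -z); pixel columns grow to the right and rows downward; lengths in m; the calibration is good to about 2 mm. A picture is of the moment at which its call begins: read the wrist's pose just before it.
- r.finish_job(): hands the job in, once; it reports no verdict.
Trained networks look in a picture, given as the dict that the camera call returned (one of the last four; its "shot" number tells which), for a name from the list of things; names that differ only in an ending like _2 or _b are one class to them, and where a whole thing is asked for, a point or a joint stands for the part that bears it (a point fixed in the world has none). Each returns a list of dicts, best first, with "confidence" (0 to 1); they miss things now and then, are a little off and sometimes report something else, mostly with a low value. They report only what shows in the picture. A call takes as long as a camera call. They do not tell look-alikes from the thing itself.
- finder.search_frame(picture, label): "position" ([x, y, z] in m, in world coordinates, good to about 4 mm: the middle of the surface that is visible of it).
The state is a dict: "clock": time; "joints": joint angles; "qd": joint speeds; "joint_torque": joint torques, N m; "ee_pos": TCP position; "tcp_rot": TCP orientation; "ft_force": force on the tool from outside, world axes, zero at the start; "torque": the same for the moment, N m; "gripper_width": finger opening in m.
Only numpy, scipy, OpenCV 4.12 (cv2) and the standard library are available. Lean on these libraries where they do the work, as an engineer would, in place of code of your own. Each camera call takes 0.05 s, during which the arm holds its last target. There are 200 camera calls.

### The job

Hang the loaded weight hanger by its saddle in the groove at the free end of the strain-gauge beam, and leave it hanging there free and still. The beam is a delicate springy measuring strip: keep hold while you let it take the whole weight slowly, then ease your grip off gradually, because the weight sits on one side of the pan and the hanger must lean over gently without swinging, jerking the beam, or forcing it down onto its overload stop. Do not push on the beam with the gripper, and leave the multimeter, screwdriver and spare weight where they are.

Things in the scene. Friction and masses are not known exactly. Their poses are not given: they have to be found in the camera images.
- grip (a point): Centre of the hanger's blue grip lug, an upright plate 24 mm (hanger x) by 10 mm thick (hanger y) by 44 mm tall, on top of the hanger, 145 mm above the underside of its pan. Axes are the hanger's: z up, y along the pan's length (weight at +y), x the way through the stirrup. The hanger stands upright on the bench and weighs 0.17 kg without its weight, about 0.3 to 0.9 kg in all.
- saddle (a point): Where the middle of the stud's groove comes to lie when the hanger is fully seated, in its middle 114 mm above the pan's underside, 31 mm below grip; axes as grip. The saddle is an upside-down V (45 degree sides) of 12 mm wide, 4 mm thick strip right under the lug; below 104 mm the sides run on as the stirrup's legs, 36 mm apart there. It may hang either way round.
- pan (a point): Centre of the underside of the hanger's pan: 80 mm (x) by 124 mm (y), 5 mm thick, axes as grip. The legs of the stirrup stand at y = +-57 mm, upright to 62 mm and then leaning inwards to the saddle; the way through along x is open. A bare spigot, 30 mm tall, stands at y = -28 mm.
- weight_mid (a point): Centre of the brass weight fixed on the pan at y = +28 mm, 48 mm across and 50 mm tall; it may be solid or hollow (about 0.15 to 0.7 kg). Because of it the freely hanging hanger leans about its x axis by roughly 9 to 17 degrees, weight side down; the centre of mass of the whole lies about 80 mm below the saddle.
- groove (a point): Middle of the groove in the stud at the beam's free end, on the stud's axis; y points outwards along the beam, z up. Stud 8 mm diameter, groove 21 mm long between brass collars 18 mm in diameter, 4 mm thick; the outer one ends 14 mm beyond this point, with nothing farther out. Behind the groove a 25 x 22 x 16 mm end block, then the 25 mm wide strip. 215 mm above the bench unloaded.
- beam (a joint): Bending of the strain-gauge beam in rad, 0 unloaded, growing as its free end goes down (bend to groove 180 mm, so 0.1 rad is about 18 mm). A soft, lightly damped spring that gives a few mm for each newton, so how far the hanger sinks depends on its true weight and must be felt; at 0.2 the beam is on its overload stop. Moving its free end faster than about 45 mm/s counts as a jerk.
- post_top (a point): Centre of the top of the clamp (44 x 60 mm) on the post that holds the beam's root, 233 mm above the bench, 235 mm behind the groove; axes as groove. A white board 14 mm thick, 180 mm wide lies under the beam, from 65 mm behind this point to 60 mm beyond the groove; a grey amplifier 64 mm tall stands beside the post.
- multimeter: Bystander: yellow multimeter lying on the bench, 78 x 155 x 34 mm (x, y, z); origin at the centre of its underside.
- screwdriver: Bystander: red-handled screwdriver lying on the bench along its own x, 180 mm long; origin at the centre of its underside.
- spare_weight: Bystander: loose brass weight standing on the bench, 48 mm across and 56 mm tall with its knob; origin at the centre of its underside.
Not all that is in view belongs to the job. Of the things like the part that bears grip, leave any that is green; of the rest the smaller one is meant.

How it is judged:
By the outcome, as a careful person would: the job done as asked, in the order asked, and still so for the second after the job is handed in, with the robot touching nothing.
It also fails if it takes over 67 s, if anything falls off the work surface, if the arm or the gripper's body presses on something with over 40 N, if the wrist force passes 120 N, or if a joint passes its speed limit or range.

## Working session

There is one attempt and no reset: what is moved stays moved. The work goes in short steps, Python scripts to look and compute and a tool call to move; the robot and the scene stay as the last step left them, time stands still between calls to the robot, and variables do not carry over. Pictures are saved under pics/ and viewed, on a budget of 10 in all, crops included, one or two more only if the job needs it, and the job is handed in when it is done.

Besides the shell and the picture viewer there is one more tool, called after "Emit:" by a JSON object that holds its "name" and its "arguments", one argument or row to a line. arm_command: Moves the arm, as the interface text tells. Its arguments: {"type":"object","properties":{"increments":{"type":"string"},"newtons":{"type":"number"}},"required":["increments"]}

```bash
mkdir -p pics
cat > h.py <<'E'
import numpy as np, cv2
from cell import r,cams,finder
def pts(p, s=None):
    z=p["z_map"];K=np.array(p["intrinsics"]);v,u=np.mgrid[:z.shape[0],:z.shape[1]]
    x=(u-K[0,2])/K[0,0]*z;y=(v-K[1,2])/K[1,1]*z
    c=np.stack([x,-y,-z,np.ones_like(z)],-1)
    if "extrinsics" in p: T=np.linalg.inv(np.array(p["extrinsics"]))
    else:
        from scipy.spatial.transform import Rotation as R
        q=s["tcp_rot"];W=np.eye(4);W[:3,:3]=R.from_quat([q[1],q[2],q[3],q[0]]).as_matrix();W[:3,3]=s["ee_pos"]
        T=W@np.array(p["mount"])
    return (c@T.T)[...,:3]
def save(p,n): cv2.imwrite("pics/"+n,p["color"][...,::-1])
E
python3 - <<'E'
from h import *
print(r.state())
for n in["top","side"]:
    p=cams.get_image(n);save(p,n+"1.png");np.save(n+"1.npy",pts(p))
    for l in["grip","saddle","pan","weight_mid","groove","post_top","multimeter","screwdriver","spare_weight"]:
        print(n,l,[(np.round(d["position"],3).tolist(),round(d["confidence"],2)) for d in finder.search_frame(p,l)])
print(r.state()["clock"])
E
```

```text
{'clock': 0.0, 'joints': array([ 1.05842108e+00,  3.00483677e-01,  1.52163301e+00, -1.95317564e-05,
        1.32070653e+00, -6.65862979e-02]), 'qd': array([ 0.0006322 , -0.00051914, -0.00234459,  0.00139454, -0.0014813 ,
       -0.00167718]), 'joint_torque': array([ 1.31605790e-03, -5.43485391e+01, -3.61805034e+01,  6.88846467e-05,
        3.82648504e-03,  4.23259132e-05]), 'ee_pos': array([0.23700099, 0.49599451, 0.20189247]), 'tcp_rot': array([-1.66568853e-04,  2.21051011e-01,  9.75262053e-01, -5.92384372e-04]), 'ft_force': array([-1.09146668, -0.37725949,  0.28096377]), 'torque': array([ 0.03011831, -0.00670607,  0.02404023]), 'gripper_width': 0.08531013410622618}
top grip [([0.318, 0.304, 0.001], 0.96), ([0.479, 0.527, 0.007], 0.93), ([0.492, 0.28, 0.002], 0.79)]
top saddle [([0.48, 0.529, 0.006], 0.73), ([0.321, 0.302, 0.009], 0.71), ([0.491, 0.278, 0.004], 0.61)]
top pan [([0.317, 0.301, 0.006], 0.97), ([0.49, 0.279, 0.001], 0.78)]
top weight_mid [([0.483, 0.522, 0.011], 0.7), ([0.321, 0.302, 0.006], 0.65), ([0.489, 0.281, 0.007], 0.59)]
top groove [([0.585, -0.202, 0.214], 0.9
[... 247 characters left out ...]
 0.45)]
side grip [([0.49, 0.293, 0.008], 0.81), ([0.486, 0.548, 0.009], 0.8), ([0.315, 0.321, 0.007], 0.72)]
side saddle [([0.496, 0.295, 0.006], 0.78), ([0.319, 0.322, 0.004], 0.68), ([0.486, 0.552, 0.009], 0.61), ([0.582, -0.198, 0.213], 0.31)]
side pan [([0.485, 0.548, 0.008], 0.83), ([0.497, 0.296, 0.008], 0.82), ([0.315, 0.319, 0.01], 0.74)]
side weight_mid [([0.492, 0.293, 0.007], 0.96), ([0.485, 0.545, 0.009], 0.59), ([0.316, 0.317, 0.002], 0.59)]
side groove []
side post_top [([0.591, -0.221, 0.015], 0.92)]
side multimeter [([0.666, 0.184, 0.036], 0.86)]
side screwdriver [([0.39, 0.086, 0.021], 0.51)]
side spare_weight [([0.589, 0.408, 0.051], 0.87), ([0.497, 0.297, 0.01], 0.7)]
1.0
```

View pics/top1.png

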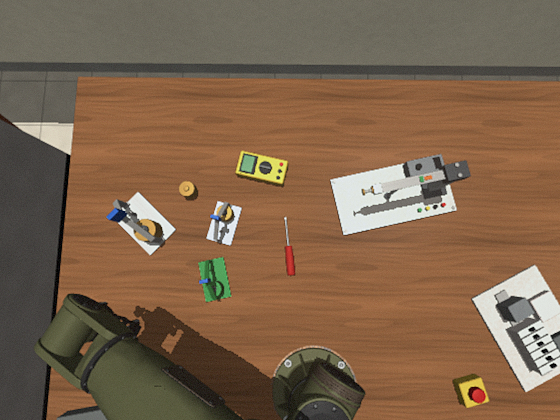

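View pics/side1.png

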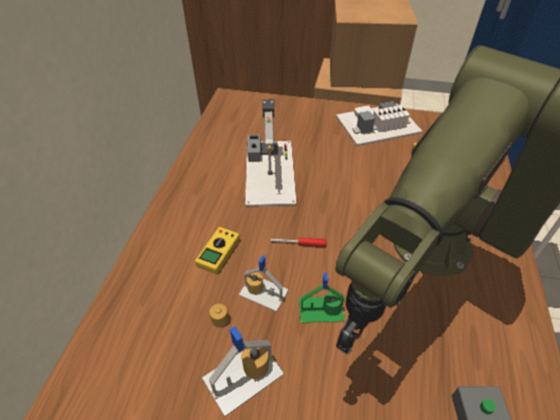

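The top view shows the target, the small white hanger, near (224,222). The big hanger is at (140,222), the green one at (214,280), and the stud is at about (370,190) with the beam running right to the post at (455,170). The side view agrees. Next I'll take the geometry from the depth clouds.

Run:
```python
from h import *
for n in["top","side"]:
    P=np.load(n+"1.npy");C=cv2.imread(f"pics/{n}1.png")[...,::-1].astype(int)
    R,G,B=C[...,0],C[...,1],C[...,2]
    m=(abs(P[...,0]-.49)<.1)&(abs(P[...,1]-.285)<.1)
    blue=m&(B>R+50)&(B>G+30)&(P[...,2]>.05)
    q=P[blue];print(n,"blue",len(q),q.mean(0).round(4),q.min(0).round(3),q.max(0).round(3))
    top=q[q[:,2]>q[:,2].max()-.008];print(" top",top.mean(0).round(4))
    pan=m&(abs(P[...,2]-.005)<.006)&(R>150)&(abs(R-B)<30)
    rc=cv2.minAreaRect((P[pan][:,:2]*1000).astype(np.float32));print(" pan",rc,P[pan][:,2].mean())
    w=m&(R>B+60)&(P[...,2]>.04)&(P[...,2]<.06);print(" weight",P[w].mean(0).round(4),len(P[w]))
    # beam high points
    b=(P[...,2]>.19)&(P[...,2]<.26)&(P[...,1]<-.1)&(P[...,1]>-.6)&(P[...,0]>.45)&(P[...,0]<.75)
    q=P[b]; 
    o=q[:,1].argsort()[::-1]
    for k in np.arange(-.17,-.5,-.01):
        s=q[(q[:,1]<k)&(q[:,1]>=k-.01)]
        if len(s): print(f"  y{k:.2f}",len(s),s.mean(0).round(4),"x",s[:,0].min().round(3),s[:,0].max().round(3),"zmax",s[:,2].max().round(3))
```

```text
top blue 31 [0.494  0.2886 0.1648] [0.488 0.279 0.115] [0.502 0.3   0.17 ]
 top [0.4939 0.2889 0.1666]
 pan ((495.0897216796875, 289.3732604980469), (81.4276351928711, 125.50151062011719), 75.65666198730469) 0.004415909662007536
 weight [0.5252 0.2822 0.0536] 84
  y-0.17 36 [ 0.5766 -0.1746  0.215 ] x 0.564 0.589 zmax 0.218
  y-0.18 38 [ 0.5791 -0.1845  0.2156] x 0.567 0.591 zmax 0.22
  y-0.19 39 [ 0.582  -0.195   0.2151] x 0.57 0.595 zmax 0.219
  y-0.20 39 [ 0.5841 -0.2053  0.2154] x 0.57 0.597 zmax 0.219
  y-0.21 37 [ 0.5864 -0.2154  0.2156] x 0.573 0.6 zmax 0.22
  y-0.22 35 [ 0.5879 -0.225   0.2158] x 0.576 0.601 zmax 0.221
  y-0.23 38 [ 0.5914 -0.2349  0.2152] x 0.579 0.604 zmax 0.219
  y-0.24 37 [ 0.5937 -0.245   0.215 ] x 0.582 0.607 zmax 0.219
  y-0.25 39 [ 0.5961 -0.2549  0.2162] x 0.584 0.609 zmax 0.22
  y-0.26 38 [ 0.598  -0.2652  0.216 ] x 0.585 0.611 zmax 0.22
  y-0.27 37 [ 0.6011 -0.2752  0.2163] x 0.588 0.614 zmax 0.221
  y-0.28 34 [ 0.603  -0.2848  0.2157] x 0.591 0.615 zmax 0.22
  y-0.29 38 [ 0.6056 -0.2947  0.2151] x 0.593 0.618 zmax 0.22
  y-0.30 39 [ 0.6083 -0.3051
[... 1477 characters left out ...]
61 zmax 0.221
  y-0.28 12 [ 0.6025 -0.2847  0.2175] x 0.59 0.614 zmax 0.221
  y-0.29 11 [ 0.6051 -0.2962  0.2168] x 0.593 0.616 zmax 0.22
  y-0.30 9 [ 0.6044 -0.3065  0.2157] x 0.595 0.618 zmax 0.219
  y-0.31 20 [ 0.616  -0.3162  0.218 ] x 0.597 0.629 zmax 0.235
  y-0.32 69 [ 0.6092 -0.3249  0.2202] x 0.589 0.633 zmax 0.236
  y-0.33 36 [ 0.6078 -0.3336  0.2256] x 0.59 0.636 zmax 0.242
  y-0.34 27 [ 0.6165 -0.3454  0.2343] x 0.593 0.638 zmax 0.241
  y-0.35 15 [ 0.6137 -0.3552  0.234 ] x 0.596 0.64 zmax 0.239
  y-0.36 16 [ 0.6206 -0.3642  0.2331] x 0.597 0.643 zmax 0.237
  y-0.37 17 [ 0.6234 -0.3761  0.2317] x 0.604 0.644 zmax 0.234
  y-0.38 1 [ 0.6049 -0.3833  0.231 ] x 0.605 0.605 zmax 0.231
```

Emit:
{"name": "arm_command", "arguments": {
  "increments": "-1 0 0 50 -0.14; -1 30 -25 60 -0.28; -1 70 -57 60 -0.42; -1 110 -90 60 -0.56; -1 150 -120 60 -0.7",
  "newtons": 60
}}

```text
clock: 1.5
ee_pos: [0.3858, 0.3767, 0.2628]
tcp_rot: [0.0, 0.544, 0.839, 0.0]
ft_force: [1.5, 0.4, 0.4]
gripper_width: 0.0854
```

Emit:
{"name": "arm_command", "arguments": {
  "increments": "-1 35 -28 0 -0.14; -1 65 -54 0 -0.28; -1 90 -75 0 -0.42; -1 106 -87 0 -0.56; -1 106 -87 0 -0.68"
}}

```text
clock: 2.0
ee_pos: [0.4924, 0.2893, 0.2621]
tcp_rot: [0.0, 0.794, 0.608, -0.0]
ft_force: [-0.3, -0.1, 0.2]
gripper_width: 0.0856
```

Run:
```python
from h import *
from scipy.spatial.transform import Rotation as R
cams.get_image("top")
s=r.state();p=cams.get_image("wrist");save(p,"w1.png");P=pts(p,s)
print(s["clock"],s["ee_pos"],R.from_quat(np.roll(s["tcp_rot"],-1)).as_matrix()[:,1],s["ft_force"])
def hang(P,C):
    C=C.astype(int);Rr,G,B=C[...,0],C[...,1],C[...,2]
    m=(abs(P[...,0]-.49)<.1)&(abs(P[...,1]-.285)<.1)
    q=P[m&(B>Rr+50)&(B>G+30)&(P[...,2]>.05)];
    if len(q): t=q[q[:,2]>q[:,2].max()-.006];print(len(t),t.mean(0).round(4),cv2.minAreaRect((t[:,:2]*1000).astype(np.float32)))
    pan=m&(abs(P[...,2]-.005)<.006)&(Rr>150)&(abs(Rr-B)<30);print(cv2.minAreaRect((P[pan][:,:2]*1000).astype(np.float32)))
hang(P,p["color"])
for n in["top","side"]:
    P=np.load(n+"1.npy")
    b=(P[...,2]>.19)&(P[...,2]<.25)&(P[...,1]<-.05)&(P[...,1]>-.6)&(P[...,0]>.45)&(P[...,0]<.75)
    q=P[b]
    for k in np.arange(-.08,-.18,-.005):
        t=q[(q[:,1]<k)&(q[:,1]>=k-.005)]
        if len(t): print(n,f"  y{k:.3f}",len(t),t.mean(0).round(4),"x",t[:,0].min().round(3),t[:,0].max().round(3),"zmax",t[:,2].max().round(3))
```

```text
2.05 [0.49155163 0.29006121 0.26218298] [ 9.63940415e-01 -2.66118005e-01 -2.89349198e-04] [-0.08989549 -0.39439547 -0.18447687]
5 [0.5087 0.3538 0.4332] ((508.6844787597656, 353.7657165527344), (0.0, 0.0), 0.0)
((494.4974365234375, 286.90374755859375), (80.19510650634766, 124.84503936767578), 75.09497833251953)
top   y-0.105 16 [ 0.5619 -0.1075  0.2174] x 0.552 0.57 zmax 0.226
top   y-0.110 8 [ 0.5583 -0.1125  0.2205] x 0.553 0.563 zmax 0.226
top   y-0.115 6 [ 0.5641 -0.1178  0.2174] x 0.561 0.566 zmax 0.22
top   y-0.120 4 [ 0.5628 -0.122   0.2165] x 0.561 0.566 zmax 0.219
top   y-0.125 9 [ 0.5675 -0.1274  0.2163] x 0.561 0.574 zmax 0.222
top   y-0.130 21 [ 0.5684 -0.1324  0.2191] x 0.558 0.579 zmax 0.224
top   y-0.135 20 [ 0.5664 -0.1374  0.221 ] x 0.555 0.579 zmax 0.226
top   y-0.140 19 [ 0.5671 -0.1426  0.2211] x 0.556 0.582 zmax 0.224
top   y-0.145 21 [ 0.5699 -0.1475  0.221 ] x 0.557 0.581 zmax 0.224
top   y-0.150 15 [ 0.5707 -0.1519  0.2214] x 0.559 0.582 zmax 0.225
top   y-0.155 20 [ 0.5719 -0.1577  0.2172] x 0.56 0.585 zmax 0.223
top   y-0.160 18 [ 0.5735 -0.1632  0.216 ] x 0
[... 540 characters left out ...]
x 0.56 0.567 zmax 0.221
side   y-0.130 13 [ 0.5678 -0.1328  0.2198] x 0.558 0.575 zmax 0.226
side   y-0.135 12 [ 0.5643 -0.1373  0.219 ] x 0.555 0.576 zmax 0.225
side   y-0.140 9 [ 0.5647 -0.1427  0.2217] x 0.557 0.573 zmax 0.228
side   y-0.145 8 [ 0.5676 -0.1477  0.2239] x 0.557 0.578 zmax 0.227
side   y-0.150 4 [ 0.5688 -0.1529  0.2234] x 0.562 0.579 zmax 0.225
side   y-0.155 2 [ 0.5678 -0.156   0.2223] x 0.566 0.57 zmax 0.223
side   y-0.160 1 [ 0.5603 -0.1605  0.2201] x 0.56 0.56 zmax 0.22
side   y-0.165 4 [ 0.5722 -0.1674  0.2174] x 0.562 0.582 zmax 0.22
side   y-0.170 10 [ 0.5734 -0.173   0.2164] x 0.563 0.584 zmax 0.221
side   y-0.175 6 [ 0.5762 -0.1778  0.2175] x 0.564 0.585 zmax 0.22
```

View pics/w1.png

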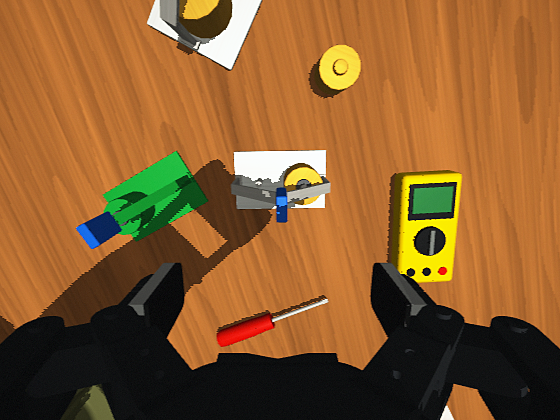

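The wrist view shows the lug at about (281,203), close to the finger midline at column 277, and the fingers line up with the pan. I'll descend and grip.

Emit:
{"name": "arm_command", "arguments": {
  "increments": "-1 0 0 -35 0; -1 0 0 -70 0; -1 0 0 -105 0; -1 0 0 -128 0; -1 0 0 -128 0"
}}

```text
clock: 2.6
ee_pos: [0.489, 0.2908, 0.1316]
tcp_rot: [-0.001, 0.79, 0.613, -0.003]
ft_force: [-0.3, -0.0, 0.2]
gripper_width: 0.0855
```

Emit:
{"name": "arm_command", "arguments": {
  "increments": "-0.4 0 0 0 0; 0.1 0 0 0 0; 0.4 0 0 0 0; 0.6 0 0 0 0; 0.68 0 0 0 0"
}}

```text
clock: 3.1
ee_pos: [0.491, 0.2912, 0.1351]
tcp_rot: [0.0, 0.791, 0.612, 0.001]
ft_force: [1.9, -0.2, 1.9]
gripper_width: 0.0141
```

Emit:
{"name": "arm_command", "arguments": {
  "increments": "0.75 0 0 0 0; 0.82 0 0 0 0; 1 0 0 0 0; 1 0 0 0 0; 1 0 0 0 0"
}}

```text
clock: 3.6
ee_pos: [0.4913, 0.2912, 0.1352]
tcp_rot: [0.0, 0.791, 0.611, 0.001]
ft_force: [3.4, -0.6, 5.4]
gripper_width: 0.0075
```

Run:
```python
from h import *
s=r.state();p=cams.get_image("wrist");save(p,"w2.png")
s=r.state();print(s["gripper_width"],s["ft_force"],s["torque"],s["ee_pos"])
```

```text
0.007139305157451396 [ 4.18983766 -1.83592058  5.56848607] [-2.06218432e-01 -6.54735279e-01 -1.29300836e-04] [0.49129274 0.29114592 0.13514599]
```

View pics/w2.png

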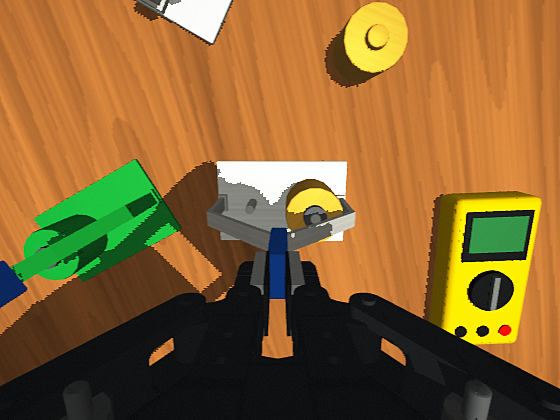

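The wrist view shows the lug clamped between the pads at about (278,265), with the hanger still upright. I'll lift gently.

Emit:
{"name": "arm_command", "arguments": {
  "increments": "1 0 0 2 0; 1 0 0 6 0; 1 0 0 12 0; 1 0 0 20 0; 1 0 0 30 0"
}}

```text
clock: 4.15
ee_pos: [0.4905, 0.2911, 0.165]
tcp_rot: [-0.0, 0.791, 0.612, -0.0]
ft_force: [0.0, -0.2, -3.7]
gripper_width: 0.0077
```

Emit:
{"name": "arm_command", "arguments": {
  "increments": "1 0 0 15 0; 1 0 0 35 0; 1 0 0 55 0; 1 0 0 75 0; 1 0 0 85 0"
}}

```text
clock: 4.65
ee_pos: [0.491, 0.2913, 0.252]
tcp_rot: [0.0, 0.791, 0.611, 0.001]
ft_force: [0.3, 0.5, -3.5]
gripper_width: 0.0073
```

Run:
```python
from h import *
p=cams.get_image("wrist")
s=r.state();print(s["gripper_width"],s["ft_force"],s["torque"],s["ee_pos"])
p=cams.get_image("side")
C=p["color"].astype(int);P=pts(p);m=(C[...,2]>C[...,0]+50)&(C[...,2]>C[...,1]+30)&(abs(P[...,0]-.49)<.06)&(abs(P[...,1]-.29)<.06)
print(m.sum(),P[m].min(0) if m.sum() else 0,P[m].max(0) if m.sum() else 0)
R,G,B=C[...,0],C[...,1],C[...,2]
a=(abs(P[...,0]-.49)<.1)&(abs(P[...,1]-.285)<.1)&(P[...,2]>.03)&(P[...,2]<.2)&(R>150)&(abs(R-B)<30)
q=P[a];print(len(q));c,n=q.mean(0),np.linalg.svd(q-q.mean(0))[2][2] if len(q) else 0;print(c,n,cv2.minAreaRect((q[:,:2]*1000).astype(np.float32)))
```

```text
0.007357577825273627 [ 0.2355848   0.29080425 -1.75021201] [ 0.05187443  0.03707445 -0.02810186] [0.49122322 0.29139925 0.25270992]
28 [0.48388236 0.29161023 0.24853795] [0.49369679 0.30328778 0.28475699]
414
[0.49659614 0.31000169 0.1249536 ] [ 0.01745171 -0.1162249  -0.99306959] ((490.5535888671875, 289.4919738769531), (80.38436126708984, 121.99668884277344), 74.53331756591797)
```

Emit:
{"name": "arm_command", "arguments": {
  "increments": "1 2 -10 0 0; 1 5 -30 0 0.05; 1 9 -55 0 0.1; 1 13 -82 0 0.15; 1 17 -110 0 0.2"
}}

```text
clock: 5.25
ee_pos: [0.5073, 0.1794, 0.2482]
tcp_rot: [-0.0, 0.726, 0.688, -0.001]
ft_force: [-0.7, 0.3, -3.7]
gripper_width: 0.0074
```

Emit:
{"name": "arm_command", "arguments": {
  "increments": "1 5 -28 0 0.05; 1 10 -56 0 0.1; 1 14 -84 0 0.15; 1 19 -112 0 0.2; 1 23 -140 0 0.25"
}}

```text
clock: 5.75
ee_pos: [0.5302, 0.0393, 0.2483]
tcp_rot: [-0.001, 0.634, 0.773, -0.001]
ft_force: [-0.1, 0.8, -4.5]
gripper_width: 0.0074
```

Emit:
{"name": "arm_command", "arguments": {
  "increments": "1 4 -25 0 0.02; 1 8 -50 0 0.04; 1 11 -70 0 0.04; 1 13 -84 0 0.04; 1 13 -89 0 0.04"
}}

```text
clock: 6.25
ee_pos: [0.5434, -0.0493, 0.2486]
tcp_rot: [-0.001, 0.62, 0.785, -0.0]
ft_force: [1.1, 0.0, -4.1]
gripper_width: 0.0076
```

```bash
cat > look.py <<'E'
from h import *
import sys
from scipy.spatial.transform import Rotation as R
cams.get_image("top");cams.get_image("top")
s=r.state();p=cams.get_image("wrist");save(p,sys.argv[1]+"w.png");np.save("w.npy",pts(p,s))
M=R.from_quat(np.roll(s["tcp_rot"],-1)).as_matrix()
print(s["clock"],s["ee_pos"].round(4),"yhead",np.degrees(np.arctan2(M[1,1],M[0,1])).round(2),s["ft_force"].round(2),s["torque"].round(3),s["gripper_width"])
p=cams.get_image("side");save(p,sys.argv[1]+"s.png");np.save("s.npy",pts(p))
E
python3 look.py a
python3 - <<'E'
import cv2
a=cv2.imread("pics/aw.png");b=cv2.imread("pics/as.png")[60:240,190:340]
b=cv2.resize(b,None,fx=2.33,fy=2.33,interpolation=cv2.INTER_CUBIC)[:420,:240] if 0 else cv2.resize(b,(240,288))
import numpy as np
o=np.zeros((420,800,3),np.uint8);o[:,:560]=a;o[:288,560:]=b;cv2.imwrite("pics/a.png",o)
E
```

```text
6.35 [ 0.5434 -0.0482  0.249 ] yhead 13.42 [-0.69  0.71 -3.85] [ 0.094  0.053 -0.075] 0.007105452244547622
```

View pics/a.png

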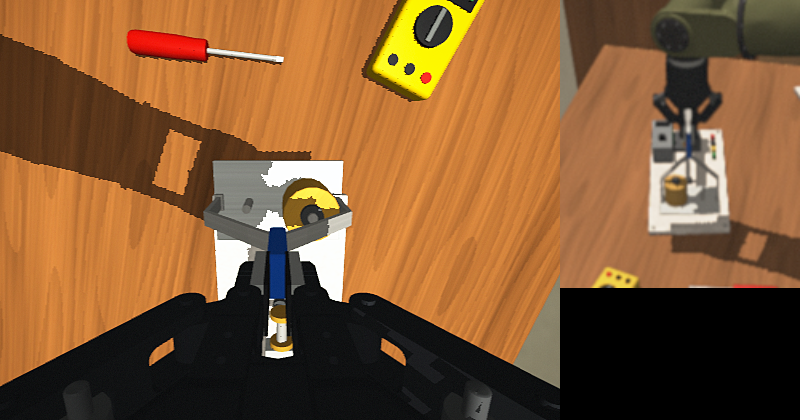

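The wrist view shows the stud's collars at (281,312) and (281,342) between the fingers, nearly in line with the lug at column 278. I'll measure both in the same frame.

Run:
```python
from h import *
P=np.load("w.npy");C=cv2.imread("pics/aw.png")[...,::-1].astype(int)
R,B=C[...,0],C[...,2]
u=np.array([-.2317,.9728]);l=np.array([.9728,.2317]) # beam outward, lateral
tcp=np.array([.5434,-.0482])
for v in range(300,358,3):
    s=slice(270,292);q=P[v,s];k=(q[:,2]>.17)&(q[:,2]<.3)
    if k.any():
        q=q[k];d=q[:,:2]-tcp;print(v,k.sum(),"out",(d@u).mean().round(4),"lat",(d@l).min().round(4),(d@l).max().round(4),"z",q[:,2].max().round(4),C[v,281])
m=(B>R+30)&(P[...,2]>.2);m[:,:240]=0;m[:,320:]=0
q=P[m];d=q[:,:2]-tcp;print("lug",len(q),"out",(d@u).min(),(d@u).max(),"lat",(d@l).min(),(d@l).max(),"z",q[:,2].min(),q[:,2].max())
t=q[:,2]>q[:,2].max()-.006;print("top lat",(d[t]@l).min(),(d[t]@l).max())
pan=(P[...,2]>.10)&(P[...,2]<.13)&(R>140)&(abs(R-B)<30);q=P[pan];d=q[:,:2]-tcp
print("pan out",(d@u).max(),"lat",(d@l).min(),(d@l).max(),"z",q[:,2].mean())
```

```text
306 11 out -0.0643 lat -0.003 0.0046 z 0.2084 [85 59 16]
309 14 out -0.0643 lat -0.006 0.0045 z 0.2126 [88 62 20]
312 15 out -0.0641 lat -0.0059 0.0045 z 0.2166 [89 62 22]
315 14 out -0.0642 lat -0.0058 0.0044 z 0.2206 [90 64 25]
318 16 out -0.0648 lat -0.0059 0.005 z 0.2239 [114  78  25]
321 13 out -0.067 lat -0.0036 0.005 z 0.2241 [243 199  57]
324 10 out -0.0732 lat -0.0014 0.0052 z 0.2184 [233 236 238]
327 10 out -0.0756 lat -0.0014 0.0053 z 0.2189 [237 235 225]
330 10 out -0.0781 lat -0.0014 0.0053 z 0.2188 [233 232 221]
333 12 out -0.082 lat -0.003 0.0053 z 0.2189 [234 233 223]
336 19 out -0.0856 lat -0.0053 0.0093 z 0.2191 [195 193 181]
339 21 out -0.0871 lat -0.006 0.0092 z 0.2188 [233 231 221]
342 22 out -0.0881 lat -0.0059 0.0098 z 0.2193 [163 159 144]
345 21 out -0.0886 lat -0.0059 0.0099 z 0.2231 [82 57 17]
348 22 out -0.0904 lat -0.0059 0.0098 z 0.2236 [251 207  63]
351 22 out -0.0926 lat -0.0059 0.0097 z 0.2249 [242 186  25]
354 22 out -0.0953 lat -0.0059 0.0098 z 0.2237 [248 249 246]
357 14 out -0.098 lat -0.0059 0.0038 z 0.2237 [255 255 255]
lug 1162 out -0.014598062938519632 0.0661828160273351 lat -0.005519471110399876 0.0048659452325702885 z 0.2346686245173591 0.42009811614601517
top lat -0.0007548269143353002 -0.0007548269143353002
pan out 0.03693722530004018 lat -0.06270478824398673 0.06114253680734961 z 0.1200363359511733
```

Emit:
{"name": "arm_command", "arguments": {
  "increments": "1 4 -6 0 0; 1 7 -18 0 0; 1 10 -33 0 0; 1 13 -48 0 0; 1 16 -60 0 0"
}}

```text
clock: 6.95
ee_pos: [0.5599, -0.1097, 0.2494]
tcp_rot: [0.0, 0.62, 0.785, -0.0]
ft_force: [-0.1, -0.4, -3.8]
gripper_width: 0.0072
```

Emit:
{"name": "arm_command", "arguments": {
  "increments": "1 2 -9 0 0; 1 3 -13 0 0; 1 3 -13 0 0; 1 3 -13 0 0; 1 3 -13 0 0"
}}

```text
clock: 7.45
ee_pos: [0.5627, -0.1205, 0.2495]
tcp_rot: [-0.0, 0.619, 0.785, 0.0]
ft_force: [-0.6, -0.2, -4.4]
gripper_width: 0.0072
```

```bash
python3 look.py b
python3 - <<'E'
from h import *
P=np.load("w.npy");C=cv2.imread("pics/bw.png")[...,::-1].astype(int)
print(r.state()["ee_pos"])
a=cv2.imread("pics/bw.png")[140:350,180:380];b=cv2.imread("pics/bs.png")[100:220,220:320]
o=np.zeros((420,760,3),np.uint8);o[:,:400]=cv2.resize(a,(400,420));o[:,400:750]=cv2.resize(b,(350,420));cv2.imwrite("pics/b.png",o)
E
```

```text
7.55 [ 0.5627 -0.1205  0.2496] yhead 13.49 [-0.32  0.38 -3.75] [ 0.043  0.024 -0.005] 0.006899368316355322
[ 0.5626831  -0.12062096  0.24953405]
```

View pics/b.png

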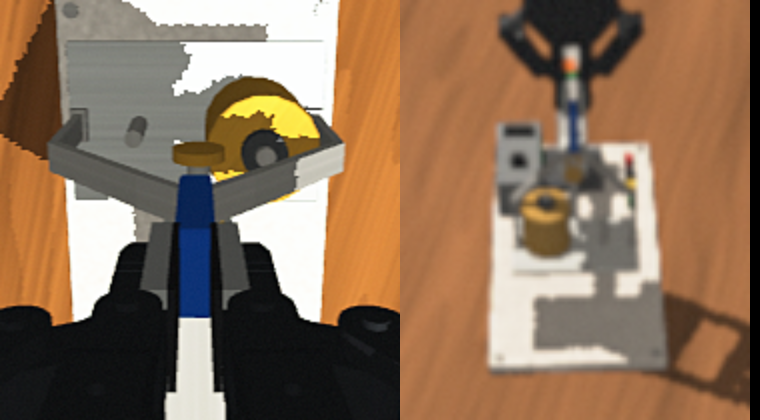

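The outer collar shows just beyond the lug at crop (199,155), in line with the lug at (196,190). I'll check the along-beam fit on the cloud I already have.

Run:
```python
from h import *
P=np.load("w.npy");C=cv2.imread("pics/bw.png")[...,::-1].astype(int)
R,B=C[...,0],C[...,2]
u=np.array([-.2317,.9728]);l=np.array([.9728,.2317]);tcp=np.array([.5627,-.1205])
def f(n,m):
    q=P[m];d=q[:,:2]-tcp;print(n,len(q),"out",np.percentile(d@u,[1,50,99]).round(4),"lat",np.percentile(d@l,[1,50,99]).round(4),"z",np.percentile(q[:,2],[1,50,99]).round(4))
S=np.zeros(R.shape,bool);S[208:224,265:293]=1
f("collar",S&(P[...,2]>.19)&(R>B+40))
f("stud",S&(P[...,2]>.19)&(R<=B+40)&(R>B-10)&(P[...,2]<.223))
S[:]=0;S[225:300,255:300]=1
f("lug",S&(B>R+30)&(P[...,2]>.2)&(P[...,2]<.3))
S[:]=0;S[200:260,195:355]=1
f("saddle/legs",S&(P[...,2]>.2)&(P[...,2]<.24)&(abs(R-B)<30))
f("pan",(P[...,2]>.10)&(P[...,2]<.13)&(R>100)&(abs(R-B)<30))
```

```text
collar 287 out [0.005  0.0103 0.011 ] lat [-0.0075  0.0005  0.0086] z [0.2072 0.2202 0.2247]
stud 15 out [0.004  0.0066 0.0104] lat [-0.0083 -0.0078  0.0039] z [0.2106 0.2177 0.2192]
lug 1152 out [-0.0142  0.0059  0.0096] lat [-0.0053 -0.0008  0.0037] z [0.2407 0.2819 0.2847]
saddle/legs 1736 out [-0.0089 -0.0016  0.0037] lat [-0.0396  0.0002  0.038 ] z [0.2004 0.2192 0.2349]
pan 5475 out [-0.0402  0.0168  0.0372] lat [-0.0612 -0.0162  0.0599] z [0.1178 0.1205 0.1241]
```

Emit:
{"name": "arm_command", "arguments": {
  "increments": "1 1 0 -2 0; 1 1 0 -4 0; 1 1 0 -6 0; 1 1 0 -8 0; 1 1 0 -10 0"
}}

```text
clock: 8.15
ee_pos: [0.5637, -0.1209, 0.2392]
tcp_rot: [-0.0, 0.619, 0.785, -0.0]
ft_force: [-0.2, -0.3, -3.7]
gripper_width: 0.0074
```

Emit:
{"name": "arm_command", "arguments": {
  "increments": "1 0 0 -1 0; 1 0 0 -2 0; 1 0 0 -3 0; 1 0 0 -4 0; 1 0 0 -5 0"
}}

```text
clock: 8.65
ee_pos: [0.5637, -0.1209, 0.2344]
tcp_rot: [-0.0, 0.619, 0.785, 0.0]
ft_force: [0.9, 0.8, -4.3]
gripper_width: 0.0072
```

Emit:
{"name": "arm_command", "arguments": {
  "increments": "1 0 0 -1 0; 1 0 0 -2 0; 1 0 0 -3 0; 1 0 0 -4 0; 1 0 0 -5 0"
}}

```text
clock: 9.15
ee_pos: [0.5637, -0.1209, 0.2295]
tcp_rot: [0.0, 0.619, 0.785, 0.0]
ft_force: [-1.4, 0.8, -2.5]
gripper_width: 0.007
```

Emit:
{"name": "arm_command", "arguments": {
  "increments": "1 0 0 -1 0; 1 0 0 -2 0; 1 0 0 -3 0; 1 0 0 -4 0; 1 0 0 -4 0"
}}

```text
clock: 9.65
ee_pos: [0.5637, -0.1209, 0.2254]
tcp_rot: [0.0, 0.619, 0.785, 0.0]
ft_force: [0.4, 1.3, -0.7]
gripper_width: 0.0071
```

```bash
cat > f.py <<'E'
from h import *
F=[];T=[]
for i in range(5):
    p=cams.get_image("wrist");s=r.state();F.append(s["ft_force"]);T.append(s["torque"])
print(s["clock"],s["ee_pos"].round(4),np.mean(F,0).round(2),np.mean(T,0).round(3),s["gripper_width"].round(4))
C=p["color"].astype(int);P=pts(p,s);R,B=C[...,0],C[...,2]
u=np.array([-.2317,.9728]);l=np.array([.9728,.2317]);tcp=np.array(s["ee_pos"][:2])
d=(P[...,:2]-tcp)
def f(n,m,z=0):
    if m.sum()<5: print(n,"none");return
    print(n,m.sum(),"out",np.percentile(d[m]@u,[1,50,99]).round(4),"lat",np.percentile(d[m]@l,[1,50,99]).round(4),"z",np.percentile(P[m][:,2],[1,50,99]).round(4))
near=(abs(d@u)<.03)
f("collar",near&(abs(d@l)<.012)&(P[...,2]>.15)&(R>B+40)&(d@u>.003))
f("lug",near&(B>R+30)&(abs(d@l)<.03)&(P[...,2]>.18))
E
python3 f.py
```

```text
Traceback (most recent call last):
  File "f.py", line 5, in <module>
    print(s["clock"],s["ee_pos"].round(4),np.mean(F,0).round(2),np.mean(T,0).round(3),s["gripper_width"].round(4))
                                                                                      ^^^^^^^^^^^^^^^^^^^^^^^^
AttributeError: 'float' object has no attribute 'round'
```

```bash
sed -i 's/s\["gripper_width"\].round(4)/s["gripper_width"]/' f.py; python3 f.py
```

```text
10.15 [ 0.5637 -0.1209  0.2255] [-0.31  1.04 -0.94] [0.245 0.115 0.011] 0.007242048600504179
collar 292 out [0.0032 0.0106 0.0115] lat [-0.009  -0.0002  0.009 ] z [0.1963 0.2097 0.2143]
lug 1162 out [-0.0141  0.006   0.0099] lat [-0.0053 -0.0008  0.0038] z [0.2166 0.2578 0.2602]
```

Emit:
{"name": "arm_command", "arguments": {
  "increments": "1 0 0 -0.6 0; 1 0 0 -1.2 0; 1 0 0 -1.8 0; 1 0 0 -2.4 0; 1 0 0 -3 0"
}}

```text
clock: 10.65
ee_pos: [0.5637, -0.1209, 0.2225]
tcp_rot: [0.0, 0.619, 0.785, 0.0]
ft_force: [-0.8, 1.8, 0.2]
gripper_width: 0.0073
```

```bash
python3 f.py
```

```text
10.9 [ 0.5637 -0.1209  0.2225] [0.05 1.37 0.07] [0.275 0.121 0.009] 0.0075101389962442065
collar 281 out [0.0034 0.0104 0.0113] lat [-0.009  -0.0002  0.0083] z [0.1946 0.2069 0.2106]
lug 1156 out [-0.014   0.0059  0.0099] lat [-0.0053 -0.0008  0.0038] z [0.214  0.2549 0.2586]
```

Emit:
{"name": "arm_command", "arguments": {
  "increments": "1 -0.1 0.3 0 0; 1 -0.2 0.6 0 0; 1 -0.2 0.9 0 0; 1 -0.3 1.2 0 0; 1 -0.3 1.2 0 0"
}}

```text
clock: 11.4
ee_pos: [0.5634, -0.1199, 0.2225]
tcp_rot: [0.0, 0.619, 0.785, -0.0]
ft_force: [0.7, -1.4, 0.0]
gripper_width: 0.0071
```

```bash
python3 f.py
```

```text
11.65 [ 0.5634 -0.1198  0.2225] [ 0.18 -1.59  0.29] [-0.36  -0.026 -0.003] 0.007687785052425346
collar 272 out [0.006  0.0094 0.0104] lat [-0.009  -0.0005  0.0081] z [0.193  0.2062 0.211 ]
lug 1121 out [-0.014   0.0054  0.0099] lat [-0.0053 -0.0008  0.0038] z [0.2151 0.2549 0.2589]
```

Emit:
{"name": "arm_command", "arguments": {
  "increments": "1 0 -0.2 0 0; 1 0.1 -0.4 0 0; 1 0.1 -0.5 0 0; 1 0.1 -0.5 0 0; 1 0.1 -0.5 0 0"
}}

```text
clock: 12.15
ee_pos: [0.5635, -0.1202, 0.2225]
tcp_rot: [-0.0, 0.619, 0.785, 0.0]
ft_force: [0.7, -0.4, 0.8]
gripper_width: 0.0071
```

```bash
python3 f.py
```

```text
12.4 [ 0.5635 -0.1202  0.2225] [ 0.16 -0.94  0.27] [-0.125 -0.003 -0.03 ] 0.007193605504539423
collar 273 out [0.0066 0.0097 0.0107] lat [-0.009  -0.0002  0.0081] z [0.1942 0.2066 0.2111]
lug 1142 out [-0.0142  0.0055  0.0098] lat [-0.0052 -0.0008  0.0038] z [0.2136 0.2549 0.2579]
```

Emit:
{"name": "arm_command", "arguments": {
  "increments": "1 0 -0.2 0 0; 1 0 -0.2 0 0",
  "newtons": 45
}}

```text
clock: 12.6
ee_pos: [0.5635, -0.1204, 0.2225]
tcp_rot: [-0.0, 0.619, 0.785, 0.0]
ft_force: [0.5, 0.2, -0.5]
gripper_width: 0.0071
```

Emit:
{"name": "arm_command", "arguments": {
  "increments": "1 0 0 0 0; 1 0 0 0 0",
  "newtons": 32
}}

```text
clock: 12.8
ee_pos: [0.5635, -0.1204, 0.2225]
tcp_rot: [-0.0, 0.619, 0.785, 0.0]
ft_force: [0.2, -0.5, -0.1]
gripper_width: 0.0072
```

Emit:
{"name": "arm_command", "arguments": {
  "increments": "1 0 0 0 0; 1 0 0 0 0",
  "newtons": 24
}}

```text
clock: 13.0
ee_pos: [0.5635, -0.1204, 0.2225]
tcp_rot: [0.0, 0.619, 0.785, -0.0]
ft_force: [-0.3, 1.5, 1.0]
gripper_width: 0.0073
```

Emit:
{"name": "arm_command", "arguments": {
  "increments": "0.95 0 0 0 0; 0.91 0 0 0 0; 0.88 0 0 0 0; 0.86 0 0 0 0; 0.85 0 0 0 0",
  "newtons": 20
}}

```text
clock: 13.5
ee_pos: [0.5635, -0.1204, 0.2225]
tcp_rot: [-0.0, 0.619, 0.785, -0.0]
ft_force: [-0.2, 0.3, -0.1]
gripper_width: 0.0075
```

Emit:
{"name": "arm_command", "arguments": {
  "increments": "0.845 0 0 0 0; 0.84 0 0 0 0; 0.835 0 0 0 0; 0.83 0 0 0 0; 0.825 0 0 0 0"
}}

```text
clock: 14.0
ee_pos: [0.5635, -0.1204, 0.2225]
tcp_rot: [-0.0, 0.619, 0.785, 0.0]
ft_force: [-0.1, -0.1, 0.2]
gripper_width: 0.0082
```

```bash
python3 f.py
```

```text
14.25 [ 0.5635 -0.1204  0.2225] [-0.34  0.44  0.01] [-0.011  0.048 -0.007] 0.007508020088404616
collar 275 out [0.0067 0.0099 0.011 ] lat [-0.0084 -0.0002  0.0081] z [0.1932 0.207  0.2111]
lug 1212 out [-0.0141  0.0049  0.0093] lat [-0.0052 -0.0008  0.0038] z [0.2143 0.255  0.2654]
```

Emit:
{"name": "arm_command", "arguments": {
  "increments": "0.82 0 0 0 0; 0.815 0 0 0 0; 0.81 0 0 0 0; 0.805 0 0 0 0; 0.8 0 0 0 0"
}}

```text
clock: 14.75
ee_pos: [0.5635, -0.1204, 0.2225]
tcp_rot: [0.0, 0.619, 0.785, -0.0]
ft_force: [0.6, 0.0, 0.3]
gripper_width: 0.0086
```

Emit:
{"name": "arm_command", "arguments": {
  "increments": "0.795 0 0 0 0; 0.79 0 0 0 0; 0.785 0 0 0 0; 0.78 0 0 0 0; 0.775 0 0 0 0"
}}

```text
clock: 15.25
ee_pos: [0.5635, -0.1204, 0.2225]
tcp_rot: [0.0, 0.619, 0.785, 0.0]
ft_force: [0.4, 0.8, 0.6]
gripper_width: 0.0095
```

Emit:
{"name": "arm_command", "arguments": {
  "increments": "0.77 0 0 0 0; 0.765 0 0 0 0; 0.76 0 0 0 0; 0.755 0 0 0 0; 0.75 0 0 0 0"
}}

```text
clock: 15.75
ee_pos: [0.5635, -0.1204, 0.2225]
tcp_rot: [0.0, 0.619, 0.785, 0.0]
ft_force: [0.6, 1.1, 1.0]
gripper_width: 0.0105
```

```bash
python3 f.py
```

```text
16.0 [ 0.5635 -0.1204  0.2225] [0.87 1.34 0.4 ] [ 0.207 -0.19   0.012] 0.010631845603423947
collar 272 out [0.0069 0.01   0.011 ] lat [-0.0083 -0.0002  0.008 ] z [0.1952 0.2076 0.2115]
lug 1369 out [-0.0139  0.0034  0.0093] lat [-0.0055 -0.0008  0.0043] z [0.214  0.2552 0.2612]
```

Emit:
{"name": "arm_command", "arguments": {
  "increments": "0.744 0 0 0 0; 0.738 0 0 0 0; 0.732 0 0 0 0; 0.726 0 0 0 0; 0.72 0 0 0 0"
}}

```text
clock: 16.5
ee_pos: [0.5635, -0.1204, 0.2225]
tcp_rot: [0.0, 0.619, 0.785, -0.0]
ft_force: [0.2, 1.2, -0.4]
gripper_width: 0.0122
```

Emit:
{"name": "arm_command", "arguments": {
  "increments": "0.714 0 0 0 0; 0.708 0 0 0 0; 0.702 0 0 0 0; 0.696 0 0 0 0; 0.69 0 0 0 0"
}}

```text
clock: 17.0
ee_pos: [0.5635, -0.1204, 0.2225]
tcp_rot: [-0.0, 0.619, 0.785, -0.0]
ft_force: [0.3, 0.7, 0.0]
gripper_width: 0.0131
```

Emit:
{"name": "arm_command", "arguments": {
  "increments": "0.684 0 0 0 0; 0.678 0 0 0 0; 0.672 0 0 0 0; 0.666 0 0 0 0; 0.66 0 0 0 0"
}}

```text
clock: 17.5
ee_pos: [0.5635, -0.1204, 0.2225]
tcp_rot: [-0.0, 0.619, 0.785, -0.0]
ft_force: [0.1, 0.7, -0.0]
gripper_width: 0.0148
```

Emit:
{"name": "arm_command", "arguments": {
  "increments": "0.654 0 0 0 0; 0.648 0 0 0 0; 0.642 0 0 0 0; 0.636 0 0 0 0; 0.63 0 0 0 0"
}}

```text
clock: 18.0
ee_pos: [0.5635, -0.1204, 0.2225]
tcp_rot: [-0.0, 0.619, 0.785, -0.0]
ft_force: [1.1, -0.2, 0.4]
gripper_width: 0.0161
```

```bash
python3 f.py
```

```text
18.25 [ 0.5635 -0.1204  0.2225] [0.32 0.26 0.16] [ 0.061 -0.115 -0.01 ] 0.0157107466612164
collar 269 out [0.007 0.01  0.011] lat [-0.0084 -0.0002  0.008 ] z [0.195  0.2074 0.2114]
lug 1454 out [-0.0129  0.0038  0.01  ] lat [-0.0047  0.0012  0.0069] z [0.2149 0.2552 0.2573]
```

Emit:
{"name": "arm_command", "arguments": {
  "increments": "0.622 0 0 0 0; 0.614 0 0 0 0; 0.606 0 0 0 0; 0.598 0 0 0 0; 0.59 0 0 0 0"
}}

```text
clock: 18.75
ee_pos: [0.5635, -0.1204, 0.2225]
tcp_rot: [0.0, 0.619, 0.785, -0.0]
ft_force: [1.0, 0.5, -0.9]
gripper_width: 0.0173
```

Emit:
{"name": "arm_command", "arguments": {
  "increments": "0.582 0 0 0 0; 0.574 0 0 0 0; 0.566 0 0 0 0; 0.558 0 0 0 0; 0.55 0 0 0 0"
}}

```text
clock: 19.25
ee_pos: [0.5635, -0.1204, 0.2225]
tcp_rot: [0.0, 0.619, 0.785, -0.0]
ft_force: [1.2, -0.2, -0.6]
gripper_width: 0.019
```

Emit:
{"name": "arm_command", "arguments": {
  "increments": "0.542 0 0 0 0; 0.534 0 0 0 0; 0.526 0 0 0 0; 0.518 0 0 0 0; 0.51 0 0 0 0"
}}

```text
clock: 19.75
ee_pos: [0.5635, -0.1204, 0.2225]
tcp_rot: [0.0, 0.619, 0.785, -0.0]
ft_force: [1.3, 1.0, 0.0]
gripper_width: 0.0212
```

Emit:
{"name": "arm_command", "arguments": {
  "increments": "0.502 0 0 0 0; 0.494 0 0 0 0; 0.486 0 0 0 0; 0.478 0 0 0 0; 0.47 0 0 0 0"
}}

```text
clock: 20.25
ee_pos: [0.5635, -0.1204, 0.2225]
tcp_rot: [-0.0, 0.619, 0.785, -0.0]
ft_force: [0.4, 0.6, -0.4]
gripper_width: 0.0226
```

```bash
python3 f.py
```

```text
20.5 [ 0.5635 -0.1204  0.2225] [0.13 0.26 0.  ] [ 0.029 -0.024  0.01 ] 0.02258686520328401
collar 262 out [0.0068 0.01   0.0109] lat [-0.0084 -0.0008  0.008 ] z [0.1935 0.2071 0.2116]
lug 1606 out [-0.0117  0.0036  0.0112] lat [-0.0037  0.0033  0.0102] z [0.214  0.254  0.2566]
```

Emit:
{"name": "arm_command", "arguments": {
  "increments": "0.462 0 0 0 0; 0.454 0 0 0 0; 0.446 0 0 0 0; 0.438 0 0 0 0; 0.43 0 0 0 0"
}}

```text
clock: 21.0
ee_pos: [0.5635, -0.1204, 0.2225]
tcp_rot: [0.0, 0.619, 0.785, 0.0]
ft_force: [0.6, 0.3, -0.0]
gripper_width: 0.0241
```

Emit:
{"name": "arm_command", "arguments": {
  "increments": "0.422 0 0 0 0; 0.414 0 0 0 0; 0.406 0 0 0 0; 0.398 0 0 0 0; 0.39 0 0 0 0"
}}

```text
clock: 21.5
ee_pos: [0.5635, -0.1204, 0.2225]
tcp_rot: [0.0, 0.619, 0.785, 0.0]
ft_force: [-0.1, -0.6, -0.2]
gripper_width: 0.0259
```

Emit:
{"name": "arm_command", "arguments": {
  "increments": "0.382 0 0 0 0; 0.374 0 0 0 0; 0.366 0 0 0 0; 0.358 0 0 0 0; 0.35 0 0 0 0"
}}

```text
clock: 22.0
ee_pos: [0.5635, -0.1204, 0.2225]
tcp_rot: [-0.0, 0.619, 0.785, -0.0]
ft_force: [0.6, -0.1, -0.4]
gripper_width: 0.0276
```

Emit:
{"name": "arm_command", "arguments": {
  "increments": "0.342 0 0 0 0; 0.334 0 0 0 0; 0.326 0 0 0 0; 0.318 0 0 0 0; 0.31 0 0 0 0"
}}

```text
clock: 22.5
ee_pos: [0.5635, -0.1204, 0.2225]
tcp_rot: [-0.0, 0.619, 0.785, 0.0]
ft_force: [0.1, -0.2, 0.0]
gripper_width: 0.0295
```

Emit:
{"name": "arm_command", "arguments": {
  "increments": "0.302 0 0 0 0; 0.294 0 0 0 0; 0.286 0 0 0 0; 0.278 0 0 0 0; 0.27 0 0 0 0"
}}

```text
clock: 23.0
ee_pos: [0.5635, -0.1204, 0.2225]
tcp_rot: [0.0, 0.619, 0.785, 0.0]
ft_force: [0.7, 0.9, -0.6]
gripper_width: 0.0311
```

```bash
python3 f.py
python3 - <<'E'
from h import *
p=cams.get_image("wrist");save(p,"c.png")
E
```

```text
23.25 [ 0.5635 -0.1204  0.2225] [ 0.21  0.18 -0.5 ] [-0.006  0.018 -0.   ] 0.03122964941733753
collar 265 out [0.007  0.0099 0.0109] lat [-0.0084 -0.0008  0.0081] z [0.193  0.2067 0.2111]
lug 1732 out [-0.0114  0.0032  0.0114] lat [-0.0032  0.0045  0.0118] z [0.214  0.2531 0.2561]
```

View pics/c.png

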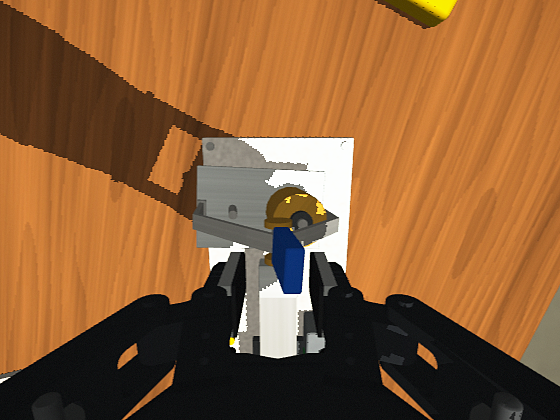

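The hanger leans freely toward the weight. The lug's right edge is at about column 303 and the right pad is at 312, so they no longer touch. I'll open wide and withdraw straight up.

Emit:
{"name": "arm_command", "arguments": {
  "increments": "0.2 0 0 0 0; 0.1 0 0 0 0; 0 0 0 0 0; -0.15 0 0 0 0; -0.3 0 0 0 0"
}}

```text
clock: 23.8
ee_pos: [0.5635, -0.1204, 0.2225]
tcp_rot: [-0.0, 0.619, 0.785, -0.0]
ft_force: [0.7, -1.0, -0.2]
gripper_width: 0.0555
```

Emit:
{"name": "arm_command", "arguments": {
  "increments": "-0.5 0 0 0 0; -0.5 0 0 4 0; -0.5 0 0 10 0; -0.5 0 0 18 0; -0.5 0 0 28 0"
}}

```text
clock: 24.3
ee_pos: [0.5635, -0.1204, 0.2513]
tcp_rot: [0.0, 0.619, 0.785, 0.0]
ft_force: [-0.1, 0.5, -0.4]
gripper_width: 0.0638
```

Emit:
{"name": "arm_command", "arguments": {
  "increments": "-0.5 0 0 15 0; -0.5 0 0 35 0; -0.5 0 0 60 0; -0.5 0 0 85 0; -0.5 0 0 100 0"
}}

```text
clock: 24.8
ee_pos: [0.5636, -0.1204, 0.3535]
tcp_rot: [0.001, 0.619, 0.785, 0.001]
ft_force: [-0.1, 0.5, -0.6]
gripper_width: 0.064
```

Run:
```python
from h import *
prev=None
for i in range(24):
    p=cams.get_image("side")
    if i%3==0:
        P=pts(p);C=p["color"].astype(int);m=(C[...,2]>C[...,0]+50)&(C[...,2]>C[...,1]+30)&(abs(P[...,0]-.565)<.08)&(abs(P[...,1]+.12)<.08)
        b=(C[...,0]>C[...,2]+50)&(abs(P[...,0]-.58)<.1)&(abs(P[...,1]+.12)<.1)&(P[...,2]>.1)&(P[...,2]<.17)
        print(r.state()["clock"],"lug",m.sum(),P[m].mean(0).round(4),"w",b.sum(),P[b].mean(0).round(4))
s=r.state();print(s["ee_pos"],s["ft_force"],s["gripper_width"])
s=r.state();q=cams.get_image("wrist")
a=p["color"][80:250,200:340,::-1];o=np.zeros((420,800,3),np.uint8);o[:,:346]=cv2.resize(a,(346,420),interpolation=cv2.INTER_CUBIC);o[:,346:]=cv2.resize(q["color"][...,::-1],(454,340)).__getitem__(slice(0,420)) if 0 else cv2.copyMakeBorder(cv2.resize(q["color"][...,::-1],(454,340)),0,80,0,0,cv2.BORDER_CONSTANT)
cv2.imwrite("pics/d.png",o)
```

```text
24.85 lug 19 [ 0.565  -0.1108  0.2399] w 169 [ 0.5765 -0.1155  0.13  ]
25.0 lug 20 [ 0.5647 -0.1103  0.2402] w 170 [ 0.5765 -0.1157  0.1299]
25.15 lug 19 [ 0.565  -0.1103  0.241 ] w 171 [ 0.5764 -0.1158  0.1294]
25.3 lug 19 [ 0.5654 -0.1119  0.2397] w 171 [ 0.5765 -0.1155  0.1298]
25.45 lug 18 [ 0.5647 -0.1104  0.2394] w 171 [ 0.5766 -0.1156  0.13  ]
25.6 lug 20 [ 0.5649 -0.1113  0.2394] w 177 [ 0.5765 -0.115   0.1294]
25.75 lug 19 [ 0.5652 -0.1111  0.2404] w 173 [ 0.5763 -0.1155  0.1297]
25.9 lug 19 [ 0.5652 -0.111   0.2404] w 174 [ 0.5762 -0.1153  0.1301]
[ 0.56349244 -0.12040742  0.35047713] [ 0.32761133 -0.5794648  -0.17426052] 0.06418807118926244
```

View pics/d.png

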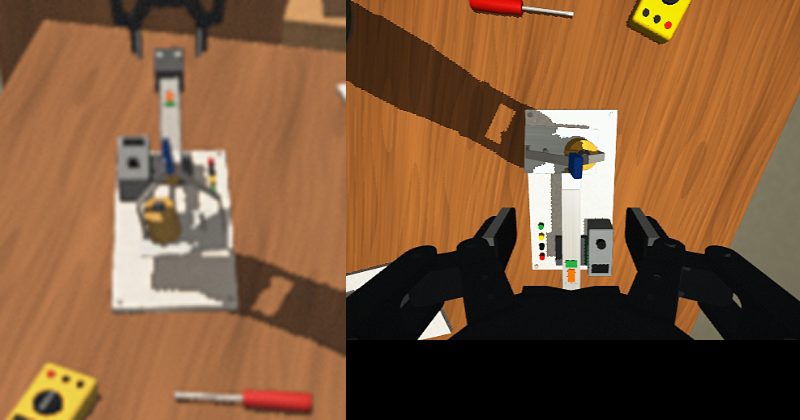

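The hanger hangs in the groove, leaning weight side down. It stays still to within 1 mm over 1 s, and the gripper is about 100 mm clear. I'll hand the job in.

```bash
python3 -c "
from cell import r
print(r.finish_job())"
```

```text
the job is handed in; nothing more can be done
None
```

The small white hanger now hangs by its saddle in the groove of the beam's stud, free and still. I handed the job in at about 26 s; no verdict was reported.

- **Loading the beam:** I gripped the lug, carried the hanger in over the outer collar with the saddle clear, and lowered it slowly. The wrist force went from about -3.9 N to 0. The beam sank about 14 mm (roughly 0.08 rad), well short of its overload stop.
- **Letting go:** I stepped the grip down from 60 to 20 N, then opened the fingers over about 9 s so the hanger leaned over slowly. I opened wide and withdrew straight up only once the lug was clear of the pad.
- **Last checks:** over 1 s of side-camera frames the weight stayed within about 1 mm and the lug within about 2 mm, which is camera noise. The gripper was about 100 mm above the hanger. I never touched the multimeter, screwdriver or spare weight, but I didn't measure their positions again afterwards.
- **What was off:** during seating, friction built up about 1.4 N of sideways force along the beam. A 1 mm correction swung it to about -1.6 N, and small moves back brought it down to about 0.4 N before release. The grip also read 7 mm on the 10 mm lug, but it held firmly. I checked the beam's speed only through slow commands and the sink, not directly.

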